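# Unhood a glaze spray head and take off its nozzle cap, thread hand unknown

## Task

The hooded spray head is due for cleaning. Pull the blue splash hood straight up off the spray bar against its sprung catches and stand it upright in the small sheet pan; then unscrew the orange nozzle cap that was under it (the two heads have opposite threads and nothing shows which is which, so you may have to try it both ways). Finish with that cap lifted off and held in the gripper, still, at least 80 mm above the bar's top face, hood left standing in the pan, and leave the other cap, the bottle and the brush alone.

Things in the scene. Friction and masses are not known exactly. Their poses are not given: they have to be found in the camera images.
- spray_bar: stainless box-section spray bar in its fixed service cradle: bar 50 mm wide (x), 250 mm long (y), top face 50 mm above the bench; cradle plate 92 x 260 mm, 12 mm thick. Origin under its centre at bench level, y along the bar, z up. The two spray heads stand on it at y = +65 and -65 mm
- hood_station (a point): the place on the bar, on its top face's centre line at y = +65 mm, over which the splash hood is clipped at the start; stays with the bar
- head_a: one of two outwardly identical spray heads fixed upright on the bar; heads a and b may stand at either place. Origin at its foot on the bar's top face, z up; spigot top 44 mm, seal 50 mm up. The two caps have opposite threads: one comes off counter-clockwise seen from above, the other clockwise; nothing shows which, and it is not tied to the place
- head_b: one of two outwardly identical spray heads fixed upright on the bar; heads a and b may stand at either place. Origin at its foot on the bar's top face, z up; spigot top 44 mm, seal 50 mm up. The two caps have opposite threads: one comes off counter-clockwise seen from above, the other clockwise; nothing shows which, and it is not tied to the place
- cap_a_center (a point): centre (half-way up) of the cap fitted on head_a: loose, round, knurled, orange plastic, 44 mm diameter, 30 mm high, 50 g, with a steel jet and a white index mark on top; z up. Fitted, its underside is 25 mm and its top 55 mm above the bar's top face. A straight lift of 30 mm takes it off the head once it is unscrewed. Turning takes up to 0.2 N m; a sprung seal pushes it up with 3 to 6 N
- cap_b_center (a point): centre (half-way up) of the cap fitted on head_b: loose, round, knurled, orange plastic, 44 mm diameter, 30 mm high, 50 g, with a steel jet and a white index mark on top; z up. Fitted, its underside is 25 mm and its top 55 mm above the bar's top face. A straight lift of 30 mm takes it off the head once it is unscrewed. Turning takes up to 0.2 N m; a sprung seal pushes it up with 3 to 6 N
- cap_a: the same cap; origin at the centre of its underside, x axis through the white mark. Tight, x lies within 0.15 rad of head_a's x. Coarse quick thread: the wrong way it stops hard within 0.25 rad; the right way it turns 1.2 to 1.5 rad, rising 2 mm, then stops hard, and only in the last 0.2 rad before that stop is it free to lift off
- cap_b: the same cap; origin at the centre of its underside, x axis through the white mark. Tight, x lies within 0.15 rad of head_b's x. Coarse quick thread: the wrong way it stops hard within 0.25 rad; the right way it turns 1.2 to 1.5 rad, rising 2 mm, then stops hard, and only in the last 0.2 rad before that stop is it free to lift off
- hood_grip (a point): grip point on the splash hood's white fin: 23 mm above the hood's roof, 13 mm below the fin's top, 130 mm above the lower edges of the legs. Fin 12 mm thick (x), 44 mm long (y), 36 mm high. Axes as the hood's
- hood: blue plastic splash hood, loose, 150 to 310 g: upside-down U, 59 mm wide (x), 70 mm long (y), 107 mm to its roof. Origin between the lower edges of its legs, z up. Astride the bar over one cap, legs on the cradle plate (12 mm above the bench); two sprung balls in the bar's sides hold it: a straight pull up of 10 to 16 N frees it within 10 mm, 110 mm of lift clears the cap. It stands on its legs
- pan: small aluminium sheet pan, fixed: 240 mm (x) by 170 mm (y) outside, rim 22 mm high, floor 3 mm thick. Origin under its centre at bench level, z up
- oil_bottle: bystander: yellow bottle with a black cap, 56 mm in diameter, 120 mm tall; origin at the centre of its underside
- brush: bystander: pastry brush, 200 mm long, lying on the bench between bar and pan; origin at bench level under its middle
There are look-alikes about, which are no part of the job. Of the things like the hood, leave any that is green; of the rest the larger one is meant.

How it is judged (in metres and radians):
On the way, in this order (a step that is already met when the one before it is completed fails the run):
1. the hood is off the bar and stands upright in the pan, let go (x of hood in the frame of pan between -0.085 and 0.085 m and y of hood in the frame of pan between -0.052 and 0.052 m and z of hood in the frame of pan below 0.01 m and angle between hood's own z axis and vertical below 0.12 rad and contact force between the fingers and hood below 0.1 N and linear speed of hood below 0.03 m/s), for 0.2 s.
2. the cap that was under the hood is turned loose on its thread (more than 0.85 rad from tight), still on its head (((horizontal distance between head_a and hood_station below 0.04 m and angle between the x axis of cap_a and the x axis of head_a, either way round above 0.85 rad and horizontal distance between cap_a and head_a below 0.02 m and height (world z) of cap_a below 0.085 m) or (horizontal distance between head_b and hood_station below 0.04 m and angle between the x axis of cap_b and the x axis of head_b, either way round above 0.85 rad and horizontal distance between cap_b and head_b below 0.02 m and height (world z) of cap_b below 0.085 m))), for 0.1 s.
At the end, for the whole second after the job is handed in: the gripper holds the cap that was under the hood, at rest, its underside at least 75 mm above the bar's top face, touching no head, cap, bar, hood, pan or bottle; the hood stands upright (within 0.12 rad), wholly inside the pan on its floor, let go and at rest (all of step 1 and ((horizontal distance between head_a and hood_station below 0.04 m and height (world z) of cap_a above 0.125 m and contact force between the fingers and cap_a above 1 N and linear speed of cap_a below 0.05 m/s and contact force between cap_a and head_a below 0.1 N and contact force between cap_a and head_b below 0.1 N and contact force between cap_a and cap_b below 0.1 N and contact force between cap_a and spray_bar below 0.1 N and contact force between cap_a and hood below 0.1 N and contact force between cap_a and pan below 0.1 N and contact force between cap_a and oil_bottle below 0.1 N) or (horizontal distance between head_b and hood_station below 0.04 m and height (world z) of cap_b above 0.125 m and contact force between the fingers and cap_b above 1 N and linear speed of cap_b below 0.05 m/s and contact force between cap_b and head_b below 0.1 N and contact force between cap_b and head_a below 0.1 N and contact force between cap_b and cap_a below 0.1 N and contact force between cap_b and spray_bar below 0.1 N and contact force between cap_b and hood below 0.1 N and contact force between cap_b and pan below 0.1 N and contact force between cap_b and oil_bottle below 0.1 N))); the arm keeps its last pose, push and grip.
It fails at once if the other head's cap is disturbed (moved 8 mm or turned 0.45 rad) ((horizontal distance between head_a and hood_station below 0.04 m and (distance of cap_b from where it was at the start of the episode above 0.008 m or angle between the x axis of cap_b and the x axis of head_b, either way round above 0.45 rad)) or (horizontal distance between head_b and hood_station below 0.04 m and (distance of cap_a from where it was at the start of the episode above 0.008 m or angle between the x axis of cap_a and the x axis of head_a, either way round above 0.45 rad))).
It fails at once if a bystander is shifted more than 30 mm or knocked over (distance of any of oil_bottle, brush from where it was at the start of the episode above 0.03 m).
It also fails if it takes over 67 s, if anything falls off the work surface, if the arm or the gripper's body presses on something with over 40 N, if the wrist force passes 120 N, or if a joint passes its speed limit or range.

## Robot

A 6-joint arm with a two-finger parallel gripper is mounted at the origin on the work surface. World frame = base frame: x ahead of the robot, y to its left, z up, the work surface at z = 0. Lengths are in m, angles in degrees, forces in N, time in s.
With the tool pointing down it reaches from about 0.3 to 0.775 m from the base axis. Payload 14.6 kg.
Tool frame: the origin (TCP) lies at the very end of the fingers, on their centre line; the grasp point (between the pads) lies 19 mm behind it; z points along the fingers, y is the line along which they close (so a half turn about z gives the same grasp; the last joint's range is limited). The gripper opens to 85 mm and grips with 20 to 120 N. Pads are 22 mm wide; open, the fingers measure 114 mm over their backs; the gripper's body (76 mm by 85 mm) begins 54 mm behind the grasp point. The pads swing forward as they close: fully open they stand 13 mm farther back than shut.
Start: joints at [-79.332, 17.183, 87.147, -0, 75.671, -3.816], TCP at [0.138, -0.533, 0.231] pointing down, gripper open.
Joint ranges: [-173.82, 173.82], [-45.26, 126.66], [13.44, 144.39], [-59.66, 239.66], [0, 175.72], [-146.38, 146.38]. Speed limits (degrees/s): [127.2, 127.2, 147.25, 180, 180, 180].

## Interface

Orientations are given as a 3x3 rotation matrix whose columns are the frame's x, y, z axes.
In Python, from bench import r gives the robot as it stands. Calls block until the motion is done:
- r.goto(position, orientation): joint-space move of the TCP to a pose.
- r.servo_line(position, attitude=None, speed=0.15, contact_N=None): straight line of the TCP; attitude=None keeps the orientation; speed is the mean speed in m/s. With contact_N (N) it stops when the force on the tool has changed by that much, and returns True; else False.
- r.set_joints(angles): joint-space move.
- r.let_go() and r.close(effort=None): open the fingers fully, or close them until they stop; effort is the grip in N (None keeps the last).
- r.dwell(seconds).
- r.inverse_kinematics(position, orientation): joint angles nearest the present ones, or None.
- r.observe(): the state.
- r.snapshot(name): name is "scene" or "top"; returns a dict with "image" (480x640x3 uint8, red, green, blue), "K" (3x3 intrinsics, pixels), "world_from_camera" (4x4, takes a point from camera to world coordinates). Camera axes: x right, y up, looking along -z (the intrinsics and any distortion apply to the point x, -y, -z); pixel columns grow to the right and rows downward; lengths in m; the calibration is good to about 2 mm. A picture is of the moment at which its call begins. There is no depth.
A pose or a line that the arm cannot do raises r.MotionError and nothing moves.
- r.finish_job(): hands the job in; it is judged then, once.
The state is a dict: "time_s": time; "joints": joint angles; "qd": joint speeds; "effort": joint torques, N m; "tcp_pos": TCP position; "orientation": TCP orientation; "ft_force": force on the tool from outside, world axes, zero at the start; "torque": the same for the moment, N m; "grip_width": finger opening in m; "gripper_force": force on a finger pad.
Only numpy, scipy, OpenCV 4.12 (cv2) and the standard library are available. Lean on these libraries where they do the work, as an engineer would, in place of code of your own. Each camera call takes 0.05 s, during which the arm holds its last target. There are 200 camera calls.

## Working session

There is one attempt and no reset: what is moved stays moved. The work goes in short steps, each a Python script; the robot and the scene stay as the last script left them, time stands still between calls to the robot, and variables do not carry over. Pictures are saved under pics/ and viewed, at most 10 in all, crops included, and the job is handed in when it is done.

```bash
mkdir -p pics; ls
python3 - <<'E'
from bench import r
import cv2,numpy as np
for n in ("scene","top"):
    s=r.snapshot(n); cv2.imwrite(f"pics/{n}0.png",s["image"][:,:,::-1]); np.savez(f"{n}0.npz",**s)
    print(s["K"].tolist(),np.round(s["world_from_camera"],3).tolist(),[k for k in s])
E
```

```text
pics
[[469.42197575766704, 0.0, 322.92403835647], [0.0, 469.42197575766704, 234.8865289803463], [0.0, 0.0, 1.0]] [[-0.847, -0.438, 0.301, 0.843], [0.531, -0.68, 0.505, 0.477], [-0.016, 0.588, 0.809, 0.893], [0.0, 0.0, 0.0, 1.0]] ['image', 'K', 'world_from_camera']
[[460.1875639603066, 0.0, 324.79579968868785], [0.0, 460.1875639603066, 240.71854813165572], [0.0, 0.0, 1.0]] [[-0.011, 0.998, -0.059, 0.49], [-1.0, -0.012, -0.005, 0.0], [-0.006, 0.059, 0.998, 0.871], [0.0, 0.0, 0.0, 1.0]] ['image', 'K', 'world_from_camera']
```

View pics/scene0.png

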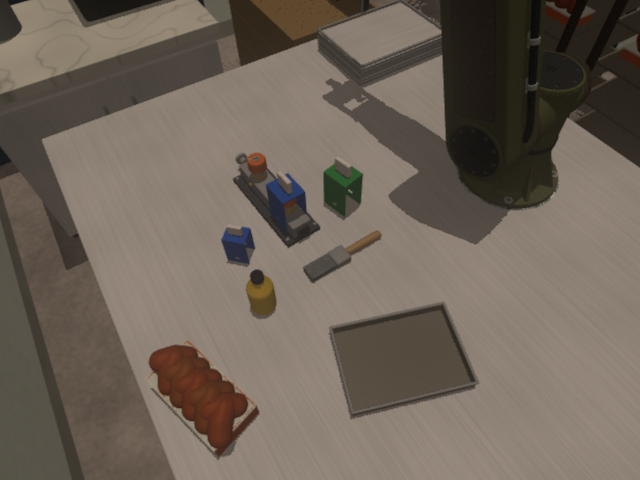

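View pics/top0.png

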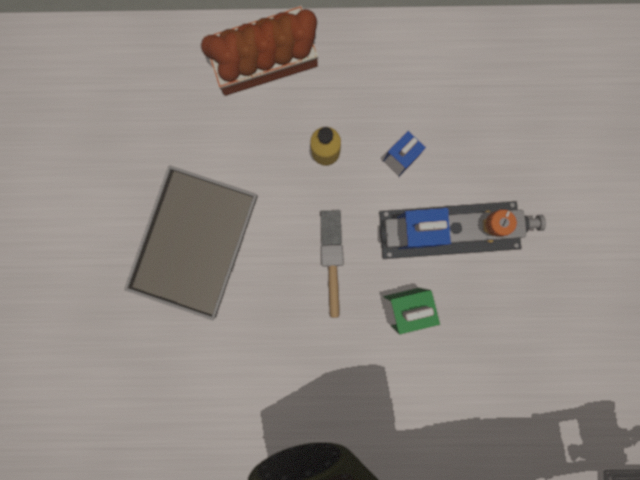

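Hood candidates:
- Large blue hood on the bar: top (428,228), scene (287,205).
- Small blue one standing on the bench: top (404,153), scene (238,244).
- Green one: top (412,310), scene (342,188).

I choose the large blue hood astride the bar. The caps are the visible one at top (502,222), which is not to be touched, and the one under the hood.

```bash
cat > h.py <<'E'
import cv2,numpy as np
def ray(s,px):
    K=s["K"];T=s["world_from_camera"]
    d=np.array([(px[0]-K[0,2])/K[0,0],-(px[1]-K[1,2])/K[1,1],-1.])
    return T[:3,3],T[:3,:3]@d
def onz(s,px,z):
    o,d=ray(s,px); return o+d*(z-o[2])/d[2]
def tri(s1,p1,s2,p2):
    o1,d1=ray(s1,p1);o2,d2=ray(s2,p2)
    t=np.linalg.lstsq(np.c_[d1,-d2],o2-o1,rcond=None)[0]
    a,b=o1+t[0]*d1,o2+t[1]*d2
    return (a+b)/2,np.linalg.norm(a-b)
def blobs(mask,roi,minA=15):
    m=np.zeros_like(mask);x0,y0,x1,y1=roi;m[y0:y1,x0:x1]=mask[y0:y1,x0:x1]
    cs=[c for c in cv2.findContours(m,cv2.RETR_EXTERNAL,cv2.CHAIN_APPROX_NONE)[0] if cv2.contourArea(c)>=minA]
    return sorted(cs,key=cv2.contourArea,reverse=True)
E
python3 - <<'E'
from h import *
t=dict(np.load("top0.npz"));s=dict(np.load("scene0.npz"))
H=lambda im:cv2.cvtColor(im,cv2.COLOR_RGB2HSV)
ht,hs=H(t["image"]),H(s["image"])
white=lambda h:cv2.inRange(h,(0,0,135),(179,70,255))
def rep(name,S,c,z):
    b=cv2.boxPoints(cv2.minAreaRect(c)); P=np.array([onz(S,p,z)[:2] for p in b])
    e=P[1]-P[0],P[2]-P[1]
    print(name,cv2.contourArea(c),"px",b.mean(0).round(1),"ctr",P.mean(0).round(4),"sides",[round(np.linalg.norm(x),4) for x in e],"ang",[round(np.degrees(np.arctan2(x[1],x[0])),1) for x in e])
for c in blobs(white(ht),(412,218,448,238))[:2]: rep("fin top z.155",t,c,.155)
for c in blobs(white(hs),(272,168,298,196))[:2]: rep("fin scene z.155",s,c,.155)
dark=cv2.inRange(ht,(0,0,0),(179,255,75))
for c in blobs(dark,(370,195,525,265),100)[:2]: rep("plate z.012",t,c,.012)
# pan: anything differing from the bench colour
g=cv2.inRange(ht,(0,0,0),(179,255,130))
for c in blobs(g,(115,155,270,330),500)[:2]: rep("pan z.022/0",t,c,.022)
for n,roi,S,h in (("cap top",(480,200,525,245),t,ht),):
    for c in blobs(cv2.inRange(h,(0,120,80),(15,255,255)),roi)[:1]: rep(n+" z.105",S,c,.105)
blue=cv2.inRange(ht,(105,100,40),(130,255,255))
for c in blobs(blue,(370,120,470,260),100)[:2]: rep("blue top",t,c,.119)
yl=cv2.inRange(ht,(18,100,60),(35,255,255))
for c in blobs(yl,(300,120,350,170),50)[:1]: rep("bottle",t,c,.06)
a=cv2.resize(t["image"][190:270,370:550],None,fx=4,fy=4,interpolation=cv2.INTER_CUBIC)
b=cv2.resize(s["image"][150:245,225:325],(360,320),interpolation=cv2.INTER_CUBIC)
a=cv2.resize(a,(430,320))
cv2.imwrite("pics/crop1.png",np.hstack([a,b])[:,:,::-1])
E
```

```text
fin top z.155 171.5 px [432.9 224.5] ctr [ 0.5558 -0.1649] sides [np.float64(0.0439), np.float64(0.0128)] ang [np.float64(-87.7), np.float64(-178.6)]
fin scene z.155 180.0 px [284.5 175. ] ctr [ 0.5526 -0.1639] sides [np.float64(0.0545), np.float64(0.041)] ang [np.float64(147.0), np.float64(59.8)]
plate z.012 1261.5 px [449.  230.7] ctr [ 0.5571 -0.2277] sides [np.float64(0.2596), np.float64(0.0852)] ang [np.float64(-87.5), np.float64(-178.9)]
plate z.012 333.5 px [482.1 208.7] ctr [ 0.5975 -0.2906] sides [np.float64(0.1236), np.float64(0.0165)] ang [np.float64(-86.6), np.float64(-178.0)]
pan z.022/0 12261.5 px [191.1 242.1] ctr [0.5418 0.2519] sides [np.float64(0.2447), np.float64(0.1805)] ang [np.float64(-18.4), np.float64(-109.7)]
cap top z.105 406.0 px [501.5 222.5] ctr [ 0.5624 -0.2907] sides [np.float64(0.045), np.float64(0.0419)] ang [np.float64(-90.7), np.float64(177.9)]
blue top 1149.5 px [426.1 227.8] ctr [ 0.554  -0.1618] sides [np.float64(0.076), np.float64(0.0613)] ang [np.float64(-86.6), np.float64(-177.5)]
blue top 470.5 px [406.  149.8] ctr [ 0.6838 -0.1319] sides [np.float64(0.0486), np.float64(0.0407)] ang [np.float64(-42.8), np.float64(-133.7)]
bottle 639.5 px [325.  146.5] ctr [0.7068 0.0022] sides [np.float64(0.0502), np.float64(0.0634)] ang [np.float64(-90.8), np.float64(179.2)]
```

View pics/crop1.png

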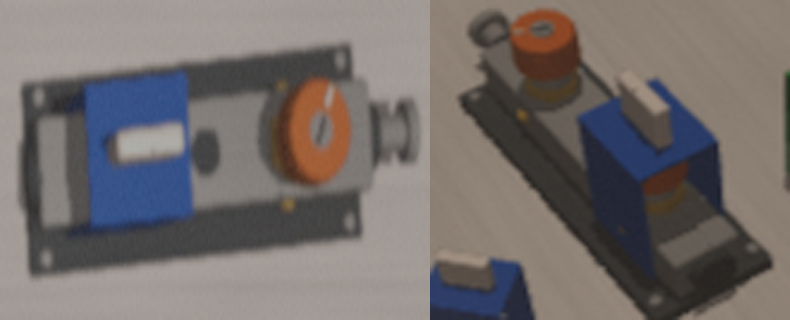

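The crop shows the large blue hood astride the bar with an orange cap visible beneath it, and its white fin at top px (433,224). The choice is confirmed, so I approach and grip gently first.

```bash
cat >> h.py <<'E'
def R(yaw): # tool down, closing line (tool y) at yaw degrees in the world
    c,s=np.cos(np.radians(yaw)),np.sin(np.radians(yaw))
    return np.array([[-s,c,0],[c,s,0],[0,0,-1.]])
def st(r,n=""):
    o=r.observe();print(n,"t",round(o["time_s"],2),"tcp",np.round(o["tcp_pos"],4),"F",np.round(o["ft_force"],1),"M",np.round(o["torque"],2),"w",round(o["grip_width"],4),"gf",np.round(o["gripper_force"],1),"q6",round(o["joints"][5],1));return o
E
python3 - <<'E'
from bench import r
from h import *
p=[.555,-.164]
for y in(2.6,182.6):
    q=r.inverse_kinematics([*p,.23],R(y)); print(y,None if q is None else np.round(q,1))
qs=[(abs(q[5]),y) for y in (2.6,182.6) for q in [r.inverse_kinematics([*p,.23],R(y))] if q is not None]
y=min(qs)[1];print(y)
r.goto([*p,.23],R(y));st(r,"above")
print(r.servo_line([*p,.127],speed=.1,contact_N=8));st(r,"down")
r.close(20);st(r,"closed")
E
```

```text
2.6 [-20.1  20.9  82.4  -0.   76.7 -22.7]
182.6 None
2.6
above t 2.11 tcp [ 0.5547 -0.1648  0.23  ] F [ 0.2  0.1 -0.4] M [-0.04 -0.    0.01] w 0.0851 gf 0.0 q6 -22.7
False
down t 3.29 tcp [ 0.5553 -0.1641  0.1277] F [ 0.4 -0.2 -0.8] M [-0.02  0.03  0.03] w 0.0853 gf 0.0 q6 -22.7
closed t 3.95 tcp [ 0.5551 -0.164   0.1271] F [-0.1  0.3  1. ] M [-0.08  0.04 -0.  ] w 0.0118 gf 20.2 q6 -22.7
```

Run:
```python
from bench import r
from h import *
r.close(80);st(r,"grip")
p=[.555,-.164]
r.servo_line([*p,.147],speed=.04);st(r,"freed")
r.servo_line([*p,.255],speed=.15);st(r,"lifted")
for n in ("scene","top"):
    s=r.snapshot(n); np.savez(f"{n}1.npz",**s)
    if n=="scene": cv2.imwrite("pics/scene1.png",s["image"][60:420,180:620,::-1])
```

```text
grip t 4.17 tcp [ 0.5551 -0.1641  0.1272] F [ 0.7 -0.1  2.3] M [-0.01  0.01  0.04] w 0.0107 gf 78.7 q6 -22.7
freed t 4.82 tcp [ 0.5552 -0.1641  0.1476] F [-0.   0.  -0.1] M [-0.05  0.03 -0.04] w 0.0108 gf 80.0 q6 -22.7
lifted t 5.68 tcp [ 0.5546 -0.1639  0.2538] F [ 0.4  0.9 -3.3] M [-0.01 -0.04  0.05] w 0.0108 gf 79.7 q6 -22.7
```

View pics/scene1.png

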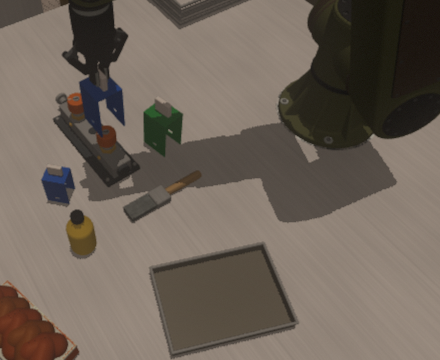

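The picture shows the hood held upright and clear of the bar, crop px (103,100), with the freed cap at (106,135) below it. The measured load of about 3 N agrees. Now I carry it to the pan.

Run:
```python
from bench import r
from h import *
p=[.541,.252]
r.servo_line([*p,.255],speed=.2);st(r,"over pan")
r.servo_line([*p,.135],speed=.12);st(r,"near")
print(r.servo_line([*p,.108],speed=.03,contact_N=5));o=st(r,"touch")
r.let_go();st(r,"open")
r.servo_line([*p,.20],speed=.12);st(r,"up")
r.servo_line([.54,.10,.25],speed=.2)
S={}
for n in ("scene","top"):
    s=r.snapshot(n); np.savez(f"{n}2.npz",**s);S[n]=s["image"]
a=cv2.resize(S["top"][120:360,100:580],(800,400));b=S["scene"][60:420,180:560]
cv2.imwrite("pics/top2.png",a[:,:,::-1]);cv2.imwrite("pics/scene2.png",b[:,:,::-1])
```

```text
over pan t 8.02 tcp [0.5412 0.2514 0.255 ] F [-0.1  0.7 -3.1] M [ 0.04  0.   -0.  ] w 0.0105 gf 79.7 q6 18.8
near t 9.17 tcp [0.5414 0.2521 0.1358] F [ 0.6  0.9 -2.5] M [-0.05 -0.    0.03] w 0.0104 gf 79.7 q6 18.9
True
touch t 9.78 tcp [0.5413 0.2522 0.1182] F [0.5 0.6 3.6] M [ 0.13 -0.14 -0.  ] w 0.0107 gf 80.8 q6 18.9
open t 10.48 tcp [0.5407 0.2519 0.1175] F [-0.4  0.8 -0.4] M [0.01 0.04 0.03] w 0.0853 gf 0.0 q6 18.9
up t 11.32 tcp [0.5407 0.2518 0.1992] F [ 0.2  0.5 -0.4] M [-0.01 -0.02 -0.01] w 0.0854 gf 0.0 q6 18.9
```

View pics/top2.png

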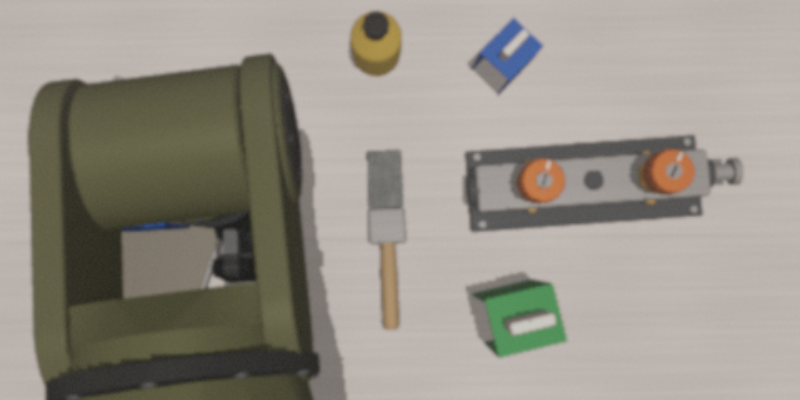

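View pics/scene2.png

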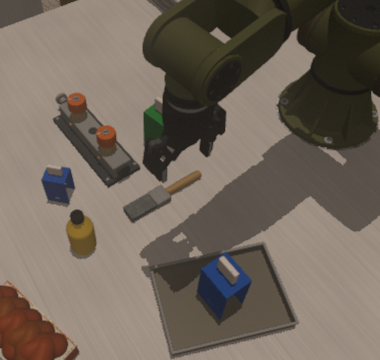

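The hood stands upright in the pan at scene crop px (225,285), and both caps are in place with the freed one at top crop px (541,181). Next I locate the cap, approach it and grip lightly.

Run:
```python
from bench import r
from h import *
t=dict(np.load("top2.npz"));s=dict(np.load("scene2.npz"))
def orange(S,roi):
    c=blobs(cv2.inRange(cv2.cvtColor(S["image"],cv2.COLOR_RGB2HSV),(0,120,80),(15,255,255)),roi)[0]
    return np.array(cv2.minAreaRect(c)[0])
a=orange(t,(400,205,450,250));b=orange(s,(270,175,310,220))
P,e=tri(t,a,s,b);Q=onz(t,a,.09);print(a,b,P,e,Q,onz(s,b,.09))
c=(P[:2]+Q[:2]+np.array([.5541,-.1628]))/3;print(c);np.save("cap.npy",c)
r.goto([*c,.20],R(-20));st(r,"above")
print(r.servo_line([*c,.068],speed=.1,contact_N=8));st(r,"down")
r.close(20);st(r,"closed")
```

```text
[424.  227.5] [285.5 196.5] [ 0.55667591 -0.16509796  0.08566011] 0.0014169829112796292 [ 0.55686975 -0.16462842  0.09      ] [ 0.55771091 -0.16112204  0.09      ]
[ 0.55588189 -0.16417546]
above t 13.42 tcp [ 0.5562 -0.163   0.2003] F [-0.   0.7 -0. ] M [ 0.04  0.01 -0.01] w 0.0855 gf 0.0 q6 -0.1
False
down t 14.88 tcp [ 0.5562 -0.1643  0.0686] F [-0.5 -1.3  0.2] M [-0.01  0.01 -0.06] w 0.0852 gf 0.0 q6 -0.1
closed t 15.34 tcp [ 0.556  -0.1642  0.0683] F [-2.   0.2  2.9] M [ 0.02  0.2  -0.04] w 0.0428 gf 23.2 q6 -0.1
```

```bash
cat >> h.py <<'E'
def turn(r,c,y0,z0,sgn,deg,step=4,lim=.38,pitch=.0015):
    o=r.observe();log=[];a=0
    while a<deg:
        a+=step
        r.goto([*c,z0+pitch*np.radians(a)],R(y0+sgn*a))
        o=r.observe();log.append((a,round(o["torque"][2],2),round(o["ft_force"][2],1)))
        if abs(o["torque"][2])>lim: break
    print(log);st(r,"turned to yaw %.1f"%(y0+sgn*a));return a
E
python3 - <<'E'
from bench import r
from h import *
c=np.load("cap.npy")
r.close(50);st(r,"grip")
turn(r,c,-20,.0683,+1,24,pitch=0)
E
```

```text
grip t 15.56 tcp [ 0.556  -0.1642  0.0683] F [-1.6  0.8  4.5] M [0.09 0.3  0.01] w 0.0425 gf 49.9 q6 -0.1
[(4, np.float64(0.02), np.float64(3.1)), (8, np.float64(0.01), np.float64(3.3)), (12, np.float64(-0.61), np.float64(5.5))]
turned to yaw -8.0 t 16.31 tcp [ 0.5555 -0.1637  0.0681] F [-5.3  4.4  5.5] M [ 0.67  0.92 -0.61] w 0.042 gf 50.7 q6 -11.9
```

Counter-clockwise stops hard at about 12° with −0.61 N m, so I turn clockwise.

Run:
```python
from bench import r
from h import *
c=np.load("cap.npy")
a1=turn(r,c,-8,.0683,-1,12,pitch=0)
turn(r,c,-20,.0683,-1,96,step=5,lim=.45)
```

```text
[(4, np.float64(-0.17), np.float64(3.2)), (8, np.float64(-0.06), np.float64(1.8)), (12, np.float64(-0.07), np.float64(2.5))]
turned to yaw -20.0 t 17.06 tcp [ 0.5561 -0.1643  0.0685] F [ 1.1 -0.3  2.5] M [ 0.11 -0.02 -0.07] w 0.0421 gf 51.6 q6 -0.3
[(5, np.float64(-0.01), np.float64(3.8)), (10, np.float64(-0.01), np.float64(4.4)), (15, np.float64(0.01), np.float64(4.5)), (20, np.float64(0.04), np.float64(4.0)), (25, np.float64(-0.04), np.float64(3.9)), (30, np.float64(-0.04), np.float64(4.4)), (35, np.float64(0.0), np.float64(3.4)), (40, np.float64(-0.05), np.float64(4.8)), (45, np.float64(-0.0), np.float64(4.0)), (50, np.float64(0.0), np.float64(4.3)), (55, np.float64(-0.03), np.float64(3.9)), (60, np.float64(-0.02), np.float64(3.3)), (65, np.float64(0.03), np.float64(3.7)), (70, np.float64(0.46), np.float64(-1.2))]
turned to yaw -90.0 t 20.56 tcp [ 0.5563 -0.1644  0.0701] F [ 4.3 -3.1 -1.2] M [-0.43 -0.84  0.46] w 0.0422 gf 52.4 q6 69.6
```

The clockwise stop comes at about 70° (1.22 rad), so the cap is loose. I back off slightly and lift, watching the force.

Run:
```python
from bench import r
from h import *
c=np.load("cap.npy")
r.goto([*c,.0703],R(-88));r.dwell(.2);st(r,"eased")
hit=r.servo_line([*c,.078],speed=.03,contact_N=14);st(r,f"lift1 hit={hit}")
if not hit:
    hit=r.servo_line([*c,.175],speed=.1,contact_N=14);st(r,f"lift2 hit={hit}")
    r.dwell(.3);st(r,"held")
S={}
for n in ("scene","top"):
    S[n]=r.snapshot(n)["image"]
cv2.imwrite("pics/end.png",np.hstack([S["scene"][60:420,180:560],S["top"][100:460,100:520]])[:,:,::-1])
```

```text
eased t 21.01 tcp [ 0.5562 -0.1644  0.0703] F [ 5.6 -2.1  0.3] M [-0.43 -0.85  0.17] w 0.0425 gf 51.9 q6 67.8
lift1 hit=False t 21.42 tcp [ 0.5557 -0.1642  0.0778] F [ 0.9 -1.3  0.4] M [-0.24 -0.22 -0.03] w 0.0422 gf 52.8 q6 67.9
lift2 hit=False t 22.53 tcp [ 0.5556 -0.1641  0.1742] F [-0.2  0.1 -0.8] M [ 0.06  0.01 -0.01] w 0.0419 gf 52.7 q6 67.9
held t 22.83 tcp [ 0.5558 -0.1641  0.1747] F [-0.4  0.6 -1.1] M [-0.01 -0.04 -0.01] w 0.0421 gf 52.7 q6 67.9
```

View pics/end.png

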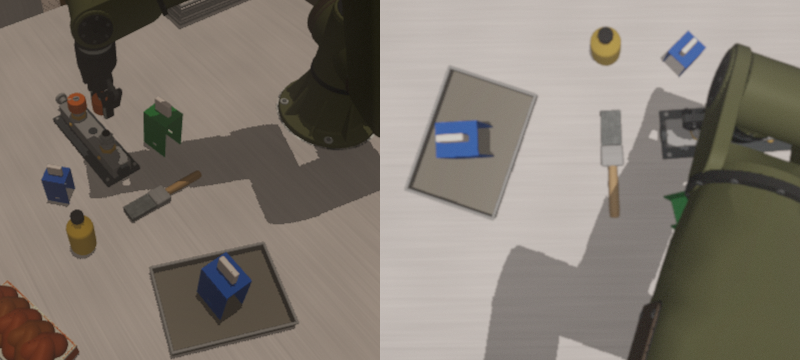

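The cap is in the gripper at scene crop px (98,103), with its underside about 0.18 m above the bench. The hood stands inside the pan at px (225,285), and the other cap, bottle and brush are where they were.

Run:
```python
from bench import r
print(r.finish_job())
```

```text
the job is handed in; nothing more can be done
None
```

The job is handed in at about 23 s of the 67 s: the hood stands upright in the pan, and its cap, which unscrewed clockwise, is held still in the gripper about 130 mm above the bar's top face; the other cap, bottle and brush look untouched, and no verdict was returned.

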